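# Hold a heat-spreader plate flush on the free tilt stage

## Task

Two sloped tilt stages stand on the bench; one is shut off by a wire guard standing over it. Pick up the aluminium plate by its rib, lay it centred and square on the sloped face of the stage without the guard, with its length and rib running up and down the slope, tilted so that it lies flush, and press the sprung platen in about half way, never to its stop. Finish while still gripping the plate and holding it pressed there with only the plate touching the stage, and do not push the other things on the bench about.

Things in the scene. Friction and masses are not known exactly. Their poses are not given: they have to be found in the camera images.
- plate: flat aluminium plate 80 mm (x) by 50 mm (y) by 5 mm, with an upright grip rib on top along x: 50 mm long, 12 mm thick (y), its top 33 mm above the underside. About 0.1 kg. Origin at the centre of the underside, z up out of the rib; the same either way round
- stage_a: grey tilt stage fixed to the bench: base 100 mm (x) by 110 mm (y) by 14 mm, origin under its centre, z up, x from downhill to uphill side. Cheeks (to z 78 mm, y +-48 mm) carry a head, pivot along y at z 62 mm, locked at a slope of 0.2 to 0.55 rad that varies. Its platen, 88 mm (x) by 60 mm (y), is the top (at most z 0.12 m); the stage farther to the left
- stage_b: grey tilt stage fixed to the bench: base 100 mm (x) by 110 mm (y) by 14 mm, origin under its centre, z up, x from downhill to uphill side. Cheeks (to z 78 mm, y +-48 mm) carry a head, pivot along y at z 62 mm, locked at a slope of 0.2 to 0.55 rad that varies. Its platen, 88 mm (x) by 60 mm (y), is the top (at most z 0.12 m); the stage farther to the right
- face_a (a point): centre of the upper face of the platen of stage_a, about 0.09 m above the bench. z is the face's outward normal (it leans toward the robot), x runs uphill along the slope, y level across it. It moves with the platen as that is pressed in
- face_b (a point): centre of the upper face of the platen of stage_b, about 0.09 m above the bench. z is the face's outward normal (it leans toward the robot), x runs uphill along the slope, y level across it. It moves with the platen as that is pressed in
- platen_a (a joint): how far the platen of stage_a is pressed in along its normal, m: 0 = out at rest, 0.012 = bottomed. Sprung: moves at about 2 N, then 0.8 N per mm (half way, 6 mm: about 7 N)
- platen_b (a joint): how far the platen of stage_b is pressed in along its normal, m: 0 = out at rest, 0.012 = bottomed. Sprung: moves at about 2 N, then 0.8 N per mm (half way, 6 mm: about 7 N)
- guard: wire guard, fixed: steel ring 156 mm across with crossed bars and a small black button, 0.16 m high with the button, on four thin legs; origin on the bench under its centre. It stands centred over the stage that is not to be used
- tape_roll: small yellow roll of tape lying flat, 66 mm across, 18 mm high, origin under its centre; a bystander
- clip_cover: black plastic cover 32 by 75 by 14 mm, origin under its centre; a bystander
- adapter: black power adapter 47 by 149 by 32 mm, origin under its centre; a bystander
Mind the look-alikes: they are no part of the job. There is more than one size of the plate; the one meant has the size given above.

How it is judged:
By the outcome, as a careful person would: the job done as asked, in the order asked, and still so for the second after the job is handed in, while the arm keeps its last pose, push and grip.
It also fails if it takes over 40 s, if anything falls off the work surface, if the arm or the gripper's body presses on something with over 40 N, if the wrist force passes 120 N, or if a joint passes its speed limit or range.

## Robot

A 6-joint arm with a two-finger parallel gripper is mounted at the origin on a cart in front of the work surface, level with it; the furniture and walls round the work are solid. World frame = base frame: x ahead of the robot, y to its left, z up, the work surface at z = 0. Lengths are in m, angles in degrees, forces in N, time in s.
With the tool pointing down it reaches from about 0.35 to 0.875 m from the base axis. Payload 4.2 kg.
Tool frame: the origin (TCP) lies midway between the tips of the shut fingers; the grasp point (between the pads) lies 19 mm behind it; z points along the fingers, y is the line along which they close (so a half turn about z gives the same grasp; the last joint's range is limited). The gripper opens to 85 mm and grips with 20 to 120 N. Pads are 22 mm wide; open, the fingers measure 114 mm over their backs; the gripper's body (76 mm by 85 mm) begins 54 mm behind the grasp point. The pads swing forward as they close: fully open they stand 13 mm farther back than shut.
Start: joints at [-53.308, 22.042, 0.453, 0, -68.411, -14.817], TCP at [0.233, -0.58, 0.231] pointing down, gripper open.
Joint ranges: [-179.83, 179.83], [-69.29, 118.12], [-61.27, 80.66], [-181.25, 117.63], [-171.15, -9.14], [-177.46, 177.46]. Speed limits (degrees/s): [159.86, 159.86, 180, 180, 180, 180].

## Interface

Orientations are given as [roll, pitch, yaw] about the fixed x, y, z axes, in that order (R = Rz(yaw) Ry(pitch) Rx(roll)).
In Python, from station import robot gives the robot as it stands.
- The arm moves only by the tool jog_arm, never from a script. Its argument "steps" is text: rows parted by semicolons, each of 7 numbers parted by spaces: the shift along the tool's x, y, z normalised to -1 to 1, where 1 is 1000 mm, then the turn, a rotation vector about the tool's x, y, z normalised to -1 to 1, where 1 is 45 degrees, then the finger opening in mm, from 0 to 85.4. In form: dx dy dz wx wy wz claw; .... A call has 1 to 10 rows; each row is the pose to reach, as a shift and turn from the pose commanded when the call began, along the tool's axes at that moment; what a row does not reach only later rows make up. A row lasts 1/8 s, in which the tool goes at most 62.5 mm and 10.7 degrees, less where a joint would pass 70% of its speed; a pose out of reach is approached as far as the arm can. A call with a number of a shift or a turn outside -1 to 1 is refused whole. A call with a gripper value outside its range is refused whole. The fingers move at their own pace and stop on an object; the grip force is fixed at half the most. Time passes only in rows, so rows that repeat a pose let the fingers close. It gives the time, the measured TCP pose, the force, the opening and the grip force at its end, in the units of the state.
- robot.get_state(): the state, without advancing time (a new reading comes with each control period).
- robot.capture(name): name is "scene" or "side" or "wrist"; returns a dict with "frame" (480x640x3 uint8, blue, green, red), "range_z" (480x640 float32, m along the optical axis (not along the pixel's ray), 0 where there is no reading), "fx", "fy", "cx", "cy" (pixels), "dist" ([k1, k2, p1, p2, k3] as OpenCV has them; the pictures are not rectified), "rvec" (rotation vector, rad) and "tvec" (3), from world to camera coordinates, as OpenCV has them; the wrist camera has in their place "T_tool_cam" (4x4, takes a point from camera to tool coordinates, whose origin is the TCP and whose axes are the flange's). Camera axes: x right, y down, z forward; pixel columns grow to the right and rows downward; lengths in m; the calibration is good to about 2 mm. A picture is of the moment at which its call begins: read the wrist's pose just before it.
- robot.close_job(): hands the job in; it is judged then, once.
The state is a dict: "time_s": time; "qpos": joint angles; "joint_vel": joint speeds; "effort": joint torques, N m; "ee_pos": TCP position; "eef_rot": TCP orientation; "ft_force": force on the tool from outside, world axes, zero at the start; "ft_torque": the same for the moment, N m; "opening": opening from 0.0 (shut) to 1.0 (fully open); "finger_force": force on a finger pad.
Only numpy, scipy, OpenCV 4.12 (cv2) and the standard library are available. Lean on these libraries where they do the work, as an engineer would, in place of code of your own. Each camera call takes 0.05 s, during which the arm holds its last target. There are 200 camera calls.

## Working session

There is one attempt and no reset: what is moved stays moved. The work goes in short steps, Python scripts to look and compute and a tool call to move; the robot and the scene stay as the last step left them, time stands still between calls to the robot, and variables do not carry over. Pictures are saved under pics/ and viewed, at most 10 in all, crops included, and the job is handed in when it is done.

Besides the shell and the picture viewer there is one more tool, called after ">>>" as name(argument=value, ...) on one line, values as JSON. jog_arm: Moves the arm, as the interface text tells. Scaled input: -1 to 1 covers 1000 mm each way for a shift and 45 degrees each way for a turn. Its arguments: {"type":"object","properties":{"steps":{"type":"string"}},"required":["steps"]}

```bash
mkdir -p pics
cat > h.py <<'E'
import numpy as np, cv2, pickle
from scipy.spatial.transform import Rotation as R
def grab(robot,n):
    s=robot.get_state(); c=robot.capture(n); c['state']=s
    pickle.dump(c,open(f'{n}.pkl','wb')); return c
def T_wc(c):
    T=np.eye(4)
    if 'rvec' in c:
        Rm=cv2.Rodrigues(np.array(c['rvec'],float))[0]; T[:3,:3]=Rm.T; T[:3,3]=-Rm.T@np.array(c['tvec'],float).ravel(); return T
    s=c['state']; T[:3,:3]=R.from_euler('xyz',s['eef_rot'],degrees=True).as_matrix(); T[:3,3]=s['ee_pos']
    return T@np.array(c['T_tool_cam'])
def cloud(c):
    K=np.array([[c['fx'],0,c['cx']],[0,c['fy'],c['cy']],[0,0,1.]])
    u,v=np.meshgrid(np.arange(640.),np.arange(480.))
    p=cv2.undistortPoints(np.stack([u,v],-1).reshape(-1,1,2),K,np.array(c['dist'],float)).reshape(480,640,2)
    z=c['range_z']; P=np.dstack([p*z[...,None],z]); T=T_wc(c)
    W=P@T[:3,:3].T+T[:3,3]; W[z<=0]=np.nan; return W
def ray(c,u,v):
    K=np.array([[c['fx'],0,c['cx']],[0,c['fy'],c['cy']],[0,0,1.]])
    p=cv2.undistortPoints(np.array([[[u,v]]],float),K,np.array(c['dist'],float)).ravel()
    T=T_wc(c); d=T[:3,:3]@np.array([p[0],p[1],1]); return T[:3,3],d/np.linalg.norm(d)
def tri(*rs):
    A=sum(np.eye(3)-np.outer(d,d) for o,d in rs); b=sum((np.eye(3)-np.outer(d,d))@o for o,d in rs); return np.linalg.solve(A,b)
E
python3 - <<'E'
from station import robot
from h import *
print(robot.get_state())
for n in('scene','side','wrist'):
    c=grab(robot,n); cv2.imwrite(f'pics/{n}0.png',c['frame']); print(n,T_wc(c).round(3).tolist(),c['fx'],(c['range_z']>0).mean())
E
```

```text
{'time_s': 0.0, 'qpos': array([-5.33095368e+01,  2.20902255e+01,  3.77726197e-01, -2.97402987e-02,
       -6.84094794e+01, -1.48171855e+01]), 'joint_vel': array([ 0.00382369, -0.09191366, -0.0512454 , -0.00045182, -0.01418733,
       -0.03241119]), 'effort': array([-7.33172928e-04, -3.92285657e+01,  1.88405514e+01,  4.18616652e+00,
       -4.66080179e-03, -3.16801412e-06]), 'ee_pos': array([ 0.2326511 , -0.57944476,  0.23021125]), 'eef_rot': array([ 1.79875009e+02, -4.48347816e-03, -1.58137690e+02]), 'ft_force': array([-0.12907597,  1.17121791, -0.1766112 ]), 'ft_torque': array([-0.02987858, -0.03160518, -0.03058345]), 'finger_force': 0.0, 'opening': 0.9986284847676331}
scene [[-0.679, -0.395, 0.619, -0.118], [-0.734, 0.337, -0.59, 0.442], [0.025, -0.855, -0.519, 0.637], [0.0, 0.0, 0.0, 1.0]] 562.3091060829939 0.996025390625
side [[-0.991, -0.062, 0.114, 0.411], [-0.13, 0.388, -0.913, 0.873], [0.012, -0.92, -0.392, 0.54], [0.0, 0.0, 0.0, 1.0]] 624.9296841574555 0.9910188802083333
wrist [[-0.372, 0.879, 0.298, 0.155], [0.928, 0.352, 0.121, -0.61], [0.001, 0.322, -0.947, 0.374], [0.0, 0.0, 0.0, 1.0]] 421.43978648066775 0.9958203125
```

View pics/scene0.png

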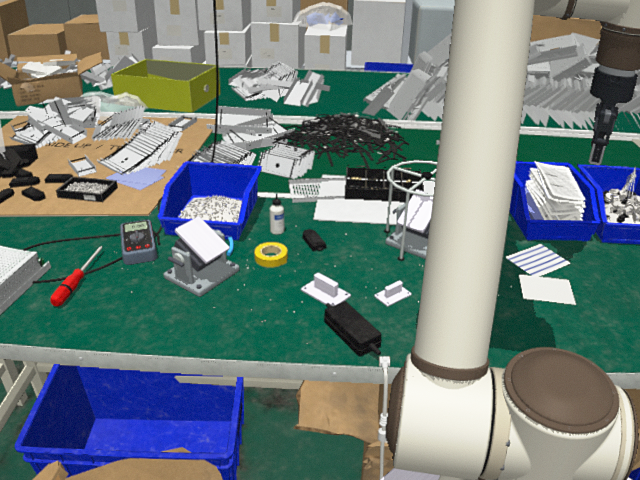

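View pics/side0.png

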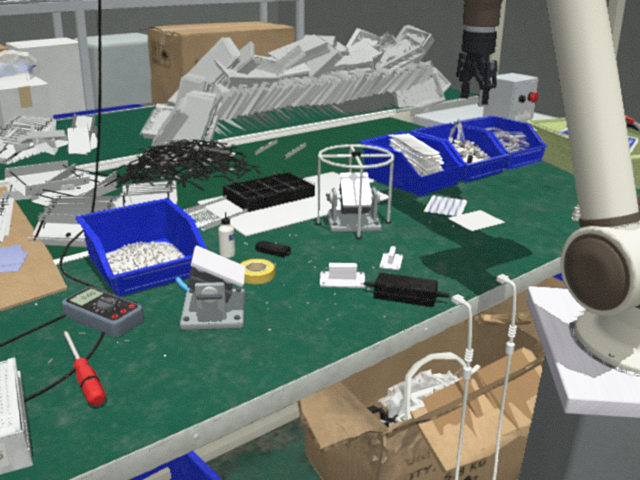

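Scene: the free stage is stage_a at (203,255), and the guard stands over the right stage at (415,210). There are two ribbed plates, at scene (326,290) and (393,293), which are side (343,275) and (391,258). Next I'll measure both from the depth data and check a crop.

Run:
```python
from h import *
C={n:pickle.load(open(n+'.pkl','rb')) for n in('scene','side')}
def rect(p): 
    r=cv2.minAreaRect((p[:,:2]*1000).astype(np.float32)); return np.round(r[0],1),np.round(r[1],1),round(r[2],1)
box={'scene':{'big':(298,350,268,308),'small':(370,414,276,308),'stage':(160,242,212,295)},
     'side':{'big':(316,370,258,292),'small':(376,406,244,272),'stage':(176,250,240,332)}}
for n,c in C.items():
    W=cloud(c); f=c['frame'].astype(int)
    for k,(a,b,t,d) in box[n].items():
        w=W[t:d,a:b].reshape(-1,3); col=f[t:d,a:b].reshape(-1,3)
        white=(col.max(1)-col.min(1)<40)&(col.min(1)>100)&~np.isnan(w[:,0])
        w=w[white]
        if k!='stage':
            fl=w[(w[:,2]>-.005)&(w[:,2]<.012)]; print(n,k,'flat',len(fl),rect(fl),'z',np.median(fl[:,2]).round(4))
            z=np.percentile(w[:,2],99); to=w[w[:,2]>z-.006]; print('  top',z.round(4),len(to),rect(to),to.mean(0).round(4))
        else:
            p=w[w[:,2]>.07]
            # RANSAC plane
            best=None;rng=np.random.default_rng(0)
            for _ in range(300):
                q=p[rng.choice(len(p),3,False)]; nn=np.cross(q[1]-q[0],q[2]-q[0]); nn/=np.linalg.norm(nn)+1e-12
                if nn[2]<0: nn=-nn
                if nn[2]<.75: continue
                m=abs((p-q[0])@nn)<.003
                if best is None or m.sum()>best.sum(): best=m
            p=p[best]; ct=p.mean(0); nn=np.linalg.svd(p-ct)[2][2]; nn*=np.sign(nn[2])
            up=np.array([0,0,1])-nn[2]*nn; up/=np.linalg.norm(up); yv=np.cross(nn,up)
            L=np.c_[(p-ct)@up,(p-ct)@yv]; r=cv2.minAreaRect((L*1000).astype(np.float32))
            mid=ct+up*r[0][0]/1000+yv*r[0][1]/1000
            print(n,'platen',len(p),'ctr',mid.round(4),'n',nn.round(4),'slope',np.arccos(nn[2]).round(3),'up az',np.degrees(np.arctan2(up[1],up[0])).round(1),'rect',r)
cs=[C['scene']['frame'][255:325,285:425],C['side']['frame'][235:305,305:445]]
cv2.imwrite('pics/crop1.png',np.vstack([cv2.resize(x,None,fx=4,fy=4,interpolation=cv2.INTER_CUBIC) for x in cs]))
```

```text
scene big flat 571 (array([ 490.5, -131.2]), array([ 91.5, 101.5]), 18.3) z 0.0051
  top 0.0345 153 (array([ 462.5, -120.9]), array([30.1, 97.8]), 67.8) [ 0.4806 -0.1272  0.0321]
scene small flat 366 (array([ 404.9, -227.1]), array([77.1, 49.7]), 84.2) z 0.0047
  top 0.0271 91 (array([ 401. , -219.5]), array([39.2, 11.2]), 84.2) [ 0.4002 -0.2181  0.0249]
scene platen 1076 ctr [0.6742 0.0091 0.0887] n [-0.4387 -0.1111  0.8917] slope 0.47 up az 14.2 rect ((-0.6273612976074219, -1.085113525390625), (63.7077522277832, 87.88566589355469), 87.31719970703125)
side big flat 659 (array([ 488.5, -151.4]), array([ 86.2, 115.5]), 9.2) z 0.0036
  top 0.0331 134 (array([ 485.7, -128.4]), array([48.6, 16.3]), 5.9) [ 0.4852 -0.1263  0.0307]
side small flat 313 (array([ 397.3, -241.3]), array([111.4,  41.5]), 84.2) z 0.0026
  top 0.0251 50 (array([ 399.3, -217.2]), array([42.3,  9.2]), 84.4) [ 0.3994 -0.2154  0.0233]
side platen 998 ctr [0.6738 0.01   0.0897] n [-0.4493 -0.0728  0.8904] slope 0.473 up az 9.2 rect ((-0.4140815734863281, -4.144439697265625), (86.44355773925781, 66.03836059570312), 3.9793121814727783)
```

View pics/crop1.png

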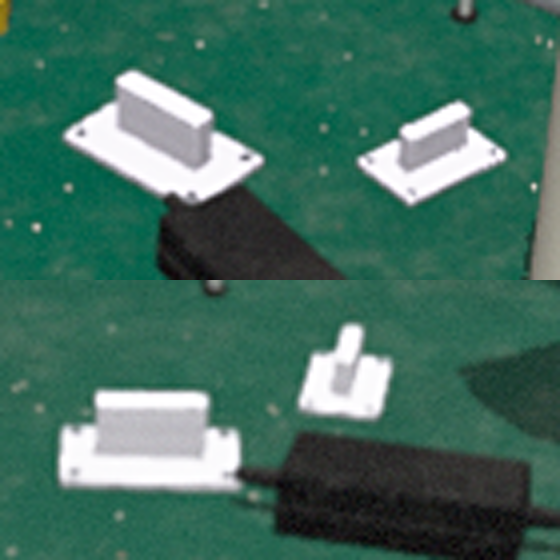

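The plate meant is the larger one, scene (326,290) / side (343,275). Its rib measures about 49 mm long with its top at 33 mm. The look-alike at scene (393,293) has a rib of about 40 mm and a 25 mm top. Now I'll go above it for a wrist view.

```bash
cat >> h.py <<'E'
def jog(s,pos,Rt):
    R0=R.from_euler('xyz',s['eef_rot'],degrees=True)
    d=R0.inv().apply(np.array(pos)-s['ee_pos']); w=np.degrees((R0.inv()*Rt).as_rotvec())
    print('shift/1000',(d).round(4),'turn/45',(w/45).round(4),'rows>=',max(np.linalg.norm(d)/.0625,np.linalg.norm(w)/10.7).round(1))
E
python3 - <<'E'
from station import robot
from h import *
jog(robot.get_state(),[.46,-.13,.23],R.from_euler('xyz',[180,0,-174],degrees=True))
c=pickle.load(open('scene.pkl','rb'));W=cloud(c)
for n,(u,v) in dict(ring_l=(388,178),ring_b=(412,164),stage_b=(410,215),adapt=(352,322),tape=(270,250),clip=(314,238),bottle=(277,200)).items(): print(n,W[v,u].round(3))
E
```

```text
shift/1000 [-0.3784  0.3326  0.001 ] turn/45 [ 0.0021 -0.0005  0.3526] rows>= 8.1
ring_l [ 0.532 -0.334  0.158]
ring_b [ 0.767 -0.715 -0.003]
stage_b [ 0.492 -0.367  0.079]
adapt [ 0.373 -0.085  0.029]
tape [ 0.662 -0.137  0.007]
clip [ 0.628 -0.227  0.016]
bottle [ 0.718 -0.201  0.079]
```

>>> jog_arm(steps="-0.04 0.035 0 0 0 0.04 40; -0.085 0.075 0 0 0 0.08 40; -0.13 0.115 0 0 0 0.12 40; -0.175 0.155 0 0 0 0.16 40; -0.22 0.195 0 0 0 0.2 40; -0.265 0.235 0 0 0 0.25 40; -0.31 0.27 0 0 0 0.3 40; -0.35 0.305 0 0 0 0.34 40; -0.378 0.332 0 0 0 0.353 40; -0.378 0.332 0 0 0 0.353 40")

```text
time_s: 1.4
ee_pos: [0.4607, -0.1291, 0.2311]
eef_rot: [180.0, -0.0, -173.8]
ft_force: [-0.5, -0.5, -0.3]
opening: 0.466
finger_force: 0.0
```

Run:
```python
from station import robot
from h import *
c=grab(robot,'wrist'); print(c['state']['ee_pos'],c['state']['eef_rot'],c['state']['qpos'])
cv2.imwrite('pics/w1.png',c['frame'])
W=cloud(c); w=W.reshape(-1,3); f=c['frame'].reshape(-1,3).astype(int)
m=(abs(w[:,0]-.485)<.07)&(abs(w[:,1]+.128)<.06)&(f.max(1)-f.min(1)<40)&(f.min(1)>90)
w=w[m]
for lo,hi in((.002,.010),(.026,.040)):
    p=w[(w[:,2]>lo)&(w[:,2]<hi)]; r=cv2.minAreaRect((p[:,:2]*1000).astype(np.float32)); print(len(p),p.mean(0).round(4),np.median(p[:,2]),r)
```

```text
[ 0.46069272 -0.12905373  0.23107809] [ 1.79986984e+02 -1.70896675e-02 -1.73782748e+02] [ 3.85515235e+00  7.66346653e+00 -1.93592500e+01 -1.38055411e-02
 -6.29948957e+01 -8.76316315e+01]
3742 [ 0.4822 -0.1297  0.006 ] 0.006029396046425967 ((481.8554382324219, -131.03146362304688), (114.03406524658203, 106.99810791015625), 3.4314494132995605)
805 [ 0.4842 -0.1293  0.0338] 0.033936231039453146 ((485.41619873046875, -129.1165771484375), (49.81905746459961, 11.308906555175781), 5.828824996948242)
```

View pics/w1.png

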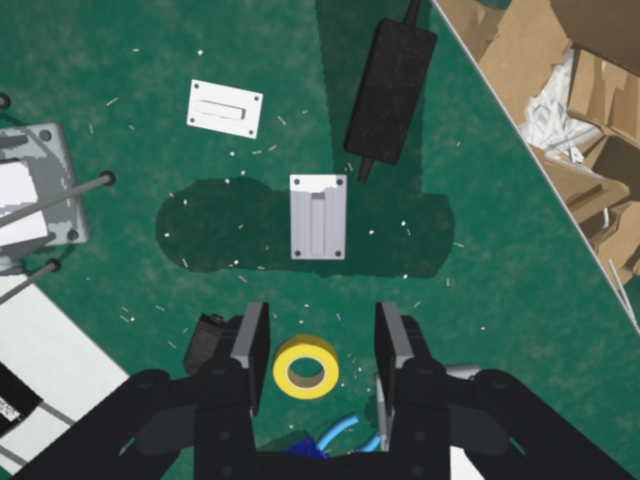

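The wrist view shows the plate at (318,217) with its rib at (318,225). The adapter's cord end is near it at (363,170), but clear of the finger positions. Next is the descent to the rib.

Run:
```python
from station import robot
from h import *
s=robot.get_state()
for z in(.1,.008): jog(s,[.4852,-.1287,z],R.from_euler('xyz',[180,0,-174.2],degrees=True))
```

```text
shift/1000 [-0.0252 -0.0013  0.131 ] turn/45 [ 0.0002 -0.0009  0.0073] rows>= 2.1
shift/1000 [-0.0253 -0.0013  0.223 ] turn/45 [ 0.0002 -0.0009  0.0073] rows>= 3.6
```

>>> jog_arm(steps="-0.025 -0.001 0.04 0 0 0.007 40; -0.025 -0.001 0.09 0 0 0.007 40; -0.025 -0.001 0.13 0 0 0.007 40; -0.025 -0.001 0.165 0 0 0.007 40; -0.025 -0.001 0.19 0 0 0.007 40; -0.025 -0.001 0.21 0 0 0.007 40; -0.025 -0.001 0.218 0 0 0.007 40; -0.025 -0.001 0.218 0 0 0.007 40")

```text
time_s: 2.45
ee_pos: [0.4846, -0.1301, 0.0132]
eef_rot: [-180.0, -0.0, -174.4]
ft_force: [0.8, -0.5, 0.4]
opening: 0.46
finger_force: 0.0
```

Run:
```python
from station import robot
from h import *
for _ in range(3):
    c=grab(robot,'side'); s=c['state']; print(s['ee_pos'],s['eef_rot'],s['ft_force'],s['opening'])
cv2.imwrite('pics/s1.png',cv2.resize(c['frame'][190:310,290:430],None,fx=5,fy=5,interpolation=cv2.INTER_CUBIC))
```

```text
[ 0.48462938 -0.13007857  0.01318211] [-1.79996022e+02 -4.39880985e-02 -1.74377991e+02] [ 0.77756687 -0.51341797  0.39812146] 0.45952222736559406
[ 0.48513635 -0.12989534  0.01371541] [-1.79990009e+02  3.06727524e-02 -1.74354841e+02] [-0.61403946  0.21427668  0.35185835] 0.4732511052565205
[ 0.48544402 -0.12976749  0.01403741] [-1.79987588e+02  8.06605038e-02 -1.74342594e+02] [ 0.21398506 -0.4645059   0.00942037] 0.46804897030635373
```

View pics/s1.png

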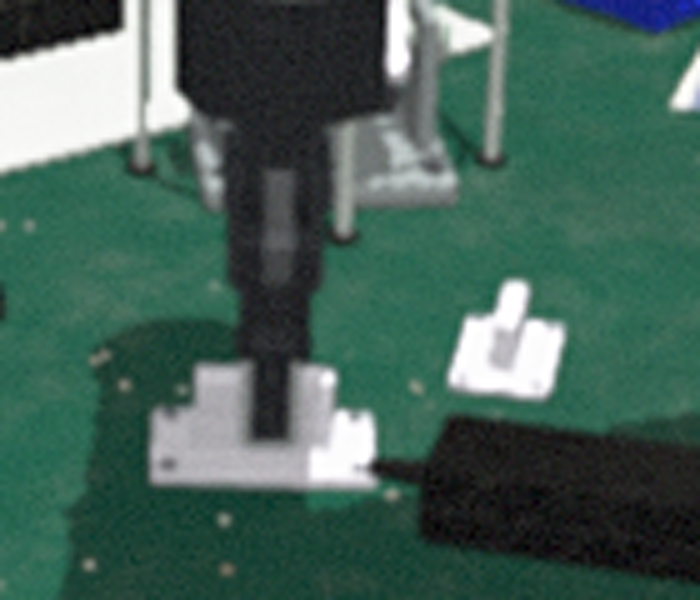

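The fingers straddle the rib, with the near finger at (268,440) and the rib spanning 193–335. I'll lower 5 mm and grip.

>>> jog_arm(steps="0 0 0.003 0 0 0 40; 0 0 0.005 0 0 0 40; 0 0 0.005 0 0 0 5; 0 0 0.005 0 0 0 5; 0 0 0.005 0 0 0 5; 0 0 0.005 0 0 0 5; 0 0 0.005 0 0 0 5; 0 0 0.005 0 0 0 5; 0 0 0.005 0 0 0 5")

```text
time_s: 3.72
ee_pos: [0.4852, -0.1294, 0.0085]
eef_rot: [-180.0, 0.0, -174.3]
ft_force: [-0.5, 1.3, 3.4]
opening: 0.124
finger_force: 60.1
```

Gripped, opening about 11 mm at 60 N. I'll lift and view stage_a from above.

Run:
```python
from station import robot
from h import *
s=robot.get_state()
for p in([.4852,-.129,.15],[.64,.01,.28]): jog(s,p,R.from_euler('xyz',[180,0,-169],degrees=True))
```

```text
shift/1000 [-0.0002  0.0004 -0.1415] turn/45 [-1.000e-04  6.000e-04 -1.182e-01] rows>= 2.3
shift/1000 [-0.168   0.1234 -0.2714] turn/45 [-1.000e-04  6.000e-04 -1.182e-01] rows>= 5.5
```

>>> jog_arm(steps="0 0 -0.02 0 0 0 5; 0 0 -0.06 0 0 0 5; 0 0 -0.11 0 0 0 5; 0 0 -0.16 0 0 -0.03 5; -0.03 0.02 -0.2 0 0 -0.06 5; -0.07 0.05 -0.235 0 0 -0.09 5; -0.11 0.08 -0.26 0 0 -0.118 5; -0.15 0.11 -0.271 0 0 -0.118 5; -0.168 0.123 -0.271 0 0 -0.118 5; -0.168 0.123 -0.271 0 0 -0.118 5")

```text
time_s: 4.97
ee_pos: [0.6402, 0.0107, 0.2771]
eef_rot: [180.0, -0.2, -168.9]
ft_force: [-1.0, -0.0, -0.9]
opening: 0.127
finger_force: 59.6
```

```bash
cat > face.py <<'E'
from h import *
def face(c):
    W=cloud(c); w=W.reshape(-1,3); f=c['frame'].reshape(-1,3).astype(int)
    p=w[(np.linalg.norm(w[:,:2]-[.674,.01],axis=1)<.06)&(w[:,2]>.062)&(w[:,2]<.125)]
    best=None;rng=np.random.default_rng(0)
    for _ in range(500):
        q=p[rng.choice(len(p),3,False)]; nn=np.cross(q[1]-q[0],q[2]-q[0]); nn/=np.linalg.norm(nn)+1e-12; nn*=np.sign(nn[2])
        if nn[2]<.8: continue
        m=abs((p-q[0])@nn)<.003
        if best is None or m.sum()>best.sum(): best=m
    p=p[best]; ct=p.mean(0); n=np.linalg.svd(p-ct)[2][2]; n*=np.sign(n[2])
    up=np.array([0,0,1])-n[2]*n; up/=np.linalg.norm(up); y=np.cross(n,up)
    r=cv2.minAreaRect((np.c_[(p-ct)@up,(p-ct)@y]*1000).astype(np.float32))
    print('n',len(p),'ctr',(ct+up*r[0][0]/1000+y*r[0][1]/1000).round(4),'slope',np.arccos(n[2]).round(3),'upaz',np.degrees(np.arctan2(up[1],up[0])).round(1),r[1:])
E
python3 - <<'E'
from station import robot
from face import *
c=grab(robot,'wrist'); print(c['state']['ee_pos'],c['state']['eef_rot']); face(c); cv2.imwrite('pics/w2.png',c['frame'])
for n in('scene','side'): c=grab(robot,n)
E
```

```text
[0.64016452 0.01071824 0.27714233] [ 179.971557     -0.19038734 -168.94669297]
n 2252 ctr [0.6466 0.0038 0.0759] slope 0.483 upaz 12.0 ((28.598573684692383, 59.885868072509766), 0.11131863296031952)
```

View pics/w2.png

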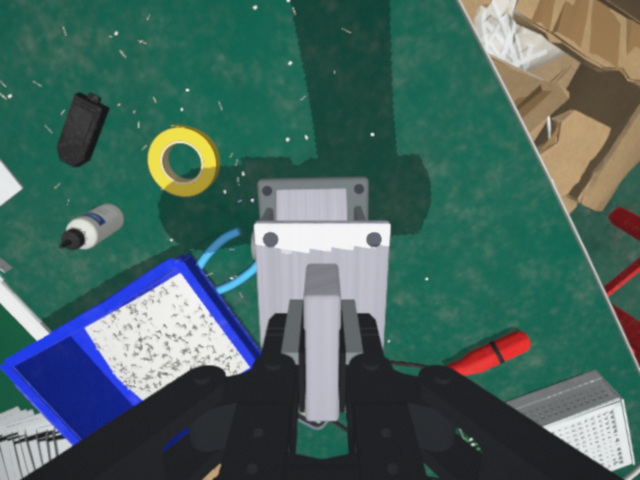

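The wrist view shows the held plate (255–391, 222+) hiding most of the platen, and only its lower strip shows, at (277–347, 190–222). I'll go forward to see the whole face, and measure the held plate in the tool frame.

>>> jog_arm(steps="-0.03 0 -0.01 0 0 0 5; -0.07 0 -0.02 0 0 0 5; -0.1 0 -0.03 0 0 0 5; -0.12 0 -0.03 0 0 0 5; -0.12 0 -0.03 0 0 0 5; -0.12 0 -0.03 0 0 0 5")

```text
time_s: 5.88
ee_pos: [0.7569, 0.0317, 0.3094]
eef_rot: [-180.0, -0.1, -169.1]
ft_force: [-1.1, 1.4, -0.9]
opening: 0.124
finger_force: 59.6
```

Run:
```python
from station import robot
from face import *
def held(c):
    s=c['state']; R0=R.from_euler('xyz',s['eef_rot'],degrees=True)
    W=cloud(c).reshape(-1,3); f=c['frame'].reshape(-1,3).astype(int)
    ok=(f.max(1)-f.min(1)<40)&(f.min(1)>60)&~np.isnan(W[:,0])
    t=R0.inv().apply(W[ok]-s['ee_pos'])*1000
    t=t[(abs(t[:,0])<60)&(abs(t[:,1])<40)]
    a=t[(t[:,2]>0)&(t[:,2]<9)]
    for _ in range(3):
        q=np.c_[a[:,0],a[:,1],np.ones(len(a))]; k=np.linalg.lstsq(q,a[:,2],rcond=None)[0]; r=a[:,2]-q@k; a=a[abs(r)<2*r.std()]
    x=a[:,0]
    print('held top',len(a),'z@0',k[2].round(2),'tilt deg dz/dx,dz/dy',np.degrees(k[:2]).round(2),'x',np.percentile(x,[.3,99.7]).round(1),'y',np.percentile(a[:,1],[.5,99.5]).round(1),'rect',cv2.minAreaRect(a[:,:2].astype(np.float32)))
    b=t[(t[:,2]<-22)&(t[:,2]>-29)&(abs(t[:,1])<7)]
    if len(b): print('rib top',len(b),b.mean(0).round(1),b.min(0).round(1),b.max(0).round(1))
c=pickle.load(open('wrist.pkl','rb')); held(c)
c=grab(robot,'wrist'); print(c['state']['ee_pos'],c['state']['eef_rot']); face(c); held(c); cv2.imwrite('pics/w3.png',c['frame'])
for n in('scene','side'): c=pickle.load(open(n+'.pkl','rb'));print(n); held(c); face(c)
```

```text
held top 9328 z@0 2.5 tilt deg dz/dx,dz/dy [-0.02  0.01] x [-11.   38.9] y [-23.8  25.7] rect ((12.154558181762695, 1.0327224731445312), (54.58860397338867, 50.24925994873047), 0.2760971486568451)
rib top 4572 [  1.8   0.9 -25.4] [-26.2  -7.  -29. ] [ 24.7   7.  -22. ]
[0.75688042 0.03168648 0.3093694 ] [-1.79998145e+02 -5.03605929e-02 -1.69053448e+02]
n 7214 ctr [0.6729 0.0098 0.0898] slope 0.474 upaz 12.2 ((59.79289627075195, 88.66059112548828), 89.91580200195312)
held top 9261 z@0 2.54 tilt deg dz/dx,dz/dy [-0.02  0.05] x [-10.7  38.9] y [-23.7  25.7] rect ((12.705463409423828, 0.9748477935791016), (53.11393737792969, 50.04943084716797), 0.224008247256279)
rib top 4570 [  1.8   0.9 -25.4] [-26.3  -7.  -28.9] [ 24.3   7.  -22.1]
scene
held top 406 z@0 3.13 tilt deg dz/dx,dz/dy [-0.51  0.72] x [-42.1  38.6] y [-24.7  25.9] rect ((-1.5361328125, 0.1611614227294922), (51.386070251464844, 81.89303588867188), 88.29740142822266)
rib top 55 [ 12.6   0.6 -24.2] [-27.7  -5.7 -28.1] [ 25.6   6.9 -22. ]
n 1146 ctr [0.6736 0.0086 0.0882] slope 0.472 upaz 13.6 ((63.4210205078125, 89.1796646118164), 88.94081115722656)
side
held top 455 z@0 4.12 tilt deg dz/dx,dz/dy [0.22 2.2 ] x [-40.1  39.7] y [-20.   28.1] rect ((-0.14564895629882812, 3.9389114379882812), (80.31904602050781, 50.23503494262695), 0.7991847991943359)
rib top 52 [ -0.9   1.6 -23.9] [-25.3  -6.5 -28.9] [ 24.2   6.8 -22.3]
n 1034 ctr [0.6723 0.0088 0.0887] slope 0.47 upaz 8.7 ((89.0193862915039, 66.22877502441406), 3.0917866230010986)
```

View pics/w3.png

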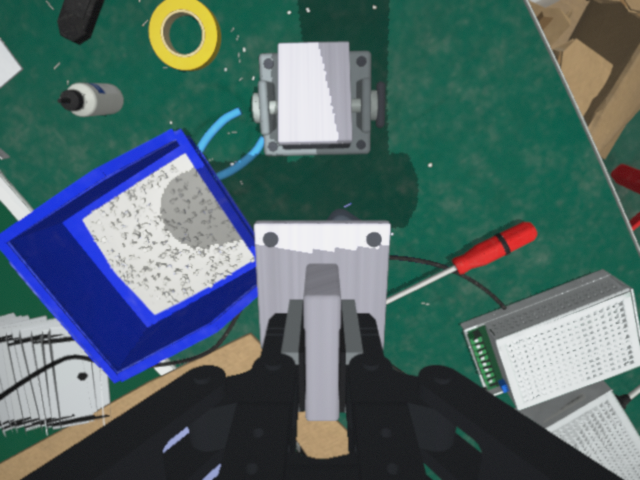

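The full platen shows at (315,92). The fit is 59.8 × 88.7 mm (should be 60 × 88), centre (0.6729, 0.0098, 0.0898), slope 0.474 rad and uphill azimuth 12.2°. The plate sits in the tool frame at about (-1, 1, 7.5) mm and is not tilted. I'll hover 40 mm off the face.

```bash
cat > tgt.py <<'E'
from face import *
from station import robot
a,sl=np.radians(12.2),.473
n=np.array([-np.sin(sl)*np.cos(a),-np.sin(sl)*np.sin(a),np.cos(sl)]); up=np.array([np.cos(sl)*np.cos(a),np.cos(sl)*np.sin(a),np.sin(sl)])
RT=R.from_matrix(np.c_[-up,np.cross(n,up),-n])
def tcp(d,F=np.array([.6729,.0097,.0896]),off=np.array([-.0011,.001,.0075])): return F+n*d-RT.apply(off)
def mean_state(k=4):
    S=[]
    for _ in range(k): robot.capture('side'); S.append(robot.get_state())
    s=S[-1]; s['ee_pos']=np.mean([q['ee_pos'] for q in S],0); s['ft_force']=np.mean([q['ft_force'] for q in S],0)
    s['eef_rot']=R.from_euler('xyz',[q['eef_rot'] for q in S],degrees=True).mean().as_euler('xyz',degrees=True); return s
E
python3 - <<'E'
from tgt import *
s=mean_state(); print(s['time_s'],s['ee_pos'],tcp(.04)); jog(s,tcp(.04),RT)
E
```

```text
6.125 [0.75705775 0.0320802  0.31015141] [0.65100386 0.00394278 0.13138365]
shift/1000 [ 0.1096 -0.0074  0.1787] turn/45 [-0.0065 -0.6015 -0.0268] rows>= 3.4
```

>>> jog_arm(steps="0.04 -0.002 0.01 0 -0.1 -0.005 5; 0.08 -0.004 0.03 0 -0.2 -0.01 5; 0.11 -0.007 0.06 -0.003 -0.32 -0.015 5; 0.11 -0.007 0.095 -0.005 -0.45 -0.02 5; 0.11 -0.007 0.13 -0.006 -0.55 -0.025 5; 0.11 -0.007 0.155 -0.006 -0.6 -0.027 5; 0.1096 -0.0074 0.172 -0.0065 -0.6015 -0.0268 5; 0.1096 -0.0074 0.1787 -0.0065 -0.6015 -0.0268 5; 0.1096 -0.0074 0.1787 -0.0065 -0.6015 -0.0268 5; 0.1096 -0.0074 0.1787 -0.0065 -0.6015 -0.0268 5")

```text
time_s: 7.38
ee_pos: [0.6523, 0.0045, 0.1319]
eef_rot: [-180.0, 27.2, -167.8]
ft_force: [0.2, 0.6, -0.8]
opening: 0.129
finger_force: 59.6
```

Run:
```python
from tgt import *
s=mean_state(8); print(s['time_s'],s['ee_pos'],s['eef_rot'],RT.as_euler('xyz',degrees=True),'f',s['ft_force'],'fn',s['ft_force']@n,s['opening'],s['finger_force'])
jog(s,tcp(.04),RT);jog(s,tcp(0.0),RT)
# plate and platen as seen by fixed cameras in face frame
Rf=R.from_matrix(np.c_[up,np.cross(n,up),n]); F=np.array([.6729,.0097,.0896]); ims=[]
for nm,(u0,u1,v0,v1) in dict(scene=(140,270,170,300),side=(150,280,200,330)).items():
    c=grab(robot,nm); W=cloud(c).reshape(-1,3); f=c['frame'].reshape(-1,3).astype(int)
    p=Rf.inv().apply(W-F)*1000; ok=(f.max(1)-f.min(1)<40)&(f.min(1)>90)&(abs(p[:,0])<70)&(abs(p[:,1])<50)
    q=p[ok&(p[:,2]>40)&(p[:,2]<49)]; print(nm,'plate',len(q),cv2.minAreaRect(q[:,:2].astype(np.float32)))
    ims.append(cv2.resize(c['frame'][v0:v1,u0:u1],(400,400),interpolation=cv2.INTER_CUBIC))
cv2.imwrite('pics/hov.png',np.hstack(ims))
```

```text
7.775 [0.65189167 0.00439562 0.13128911] [ 179.99605876   27.13339824 -167.78493445] [-180.           27.10090371 -167.8       ] f [-0.13079043 -0.03054123 -0.7541235 ] fn -0.6101476160860266 0.13175772156506674 59.604928493499756
shift/1000 [ 0.0008 -0.0003 -0.0005] turn/45 [0.0002 0.0007 0.0003] rows>= 0.0
shift/1000 [ 0.0008 -0.0003  0.0395] turn/45 [0.0002 0.0007 0.0003] rows>= 0.6
scene plate 566 ((1.1262283325195312, 0.7053718566894531), (82.39655303955078, 52.22481155395508), 2.1891446113586426)
side plate 569 ((-0.6534805297851562, 1.2762947082519531), (52.24806594848633, 80.8670883178711), 89.21528625488281)
```

View pics/hov.png

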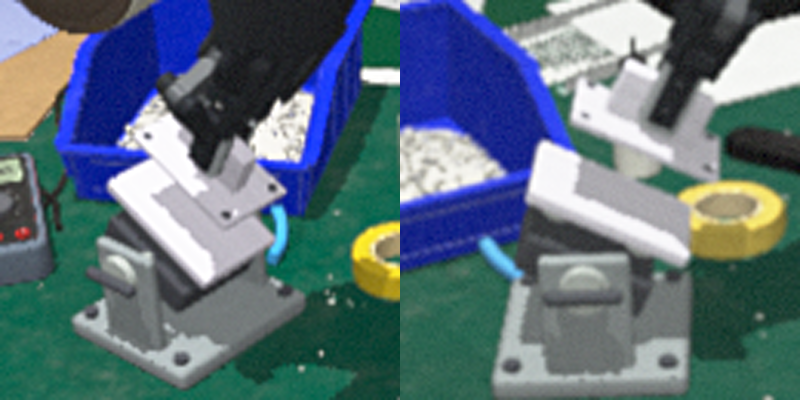

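Both views show the plate parallel above the platen and aligned with it. Now descending along the normal.

>>> jog_arm(steps="0.0008 -0.0008 0.01 0 0.0007 0 5; 0.0008 -0.0008 0.02 0 0.0007 0 5; 0.0008 -0.0008 0.028 0 0.0007 0 5; 0.0008 -0.0008 0.034 0 0.0007 0 5; 0.0008 -0.0008 0.037 0 0.0007 0 5; 0.0008 -0.0008 0.037 0 0.0007 0 5")

```text
time_s: 8.62
ee_pos: [0.6675, 0.007, 0.097]
eef_rot: [180.0, 27.0, -167.8]
ft_force: [-0.2, -0.0, -0.4]
opening: 0.127
finger_force: 59.6
```

```bash
cat > chk.py <<'E'
from tgt import *
s=mean_state(8); print(s['time_s'],s['ee_pos'],'f',s['ft_force'],'fn',s['ft_force']@n+.6,'torque',s['ft_torque'],s['finger_force'])
jog(s,tcp(0.0),RT); jog(s,tcp(-.006),RT)
Rf=R.from_matrix(np.c_[up,np.cross(n,up),n]); F=np.array([.6729,.0097,.0896])
for nm in('scene','side','wrist'):
    c=grab(robot,nm); W=cloud(c).reshape(-1,3); f=c['frame'].reshape(-1,3).astype(int)
    p=Rf.inv().apply(W-F)*1000; ok=(f.max(1)-f.min(1)<40)&(f.min(1)>80)&(abs(p[:,0])<55)&(abs(p[:,1])<36)&(p[:,2]>-9)&(p[:,2]<14)
    q=p[ok]; h,e=np.histogram(q[:,2],np.arange(-9,14.5,1)); print(nm,dict(zip(e.astype(int).tolist(),h.tolist())))
E
python3 chk.py
```

```text
9.025 [0.66756708 0.00696816 0.09761376] f [-0.16044778 -0.13459023 -0.77681497] fn -0.007125253126712083 torque [-0.20981275  1.00086362  0.04145614] 59.60520565509796
shift/1000 [-0.0004  0.0005  0.0023] turn/45 [ 0.0002 -0.0008  0.0003] rows>= 0.0
shift/1000 [-0.0004  0.0005  0.0083] turn/45 [ 0.0002 -0.0008  0.0003] rows>= 0.1
scene {-9: 3, -8: 10, -7: 10, -6: 21, -5: 23, -4: 33, -3: 65, -2: 61, -1: 59, 0: 34, 1: 21, 2: 26, 3: 45, 4: 93, 5: 124, 6: 133, 7: 84, 8: 37, 9: 21, 10: 5, 11: 7, 12: 9, 13: 7}
side {-9: 6, -8: 22, -7: 23, -6: 37, -5: 36, -4: 31, -3: 42, -2: 71, -1: 112, 0: 77, 1: 18, 2: 10, 3: 31, 4: 36, 5: 56, 6: 165, 7: 178, 8: 76, 9: 11, 10: 24, 11: 12, 12: 12, 13: 22}
wrist {-9: 0, -8: 0, -7: 46, -6: 100, -5: 80, -4: 95, -3: 139, -2: 415, -1: 2183, 0: 1895, 1: 178, 2: 24, 3: 84, 4: 109, 5: 196, 6: 2415, 7: 5917, 8: 1517, 9: 75, 10: 26, 11: 43, 12: 34, 13: 38}
```

No contact yet, with a gap of about 2.3 mm. I'll check the alignment from this close before pressing.

```bash
cat > al.py <<'E'
from tgt import *
Rf=R.from_matrix(np.c_[up,np.cross(n,up),n]); F=np.array([.6729,.0097,.0896])
c=pickle.load(open('wrist.pkl','rb')); W=cloud(c).reshape(-1,3); f=c['frame'].reshape(-1,3).astype(int)
p=Rf.inv().apply(W-F)*1000
ok=(f.max(1)-f.min(1)<40)&(f.min(1)>80)&(abs(p[:,0])<55)&(abs(p[:,1])<40)
for nm,lo,hi in(('platen',-2,2),('plate',5.5,9)):
    q=p[ok&(p[:,2]>lo)&(p[:,2]<hi)]
    print(nm,'xmin',np.percentile(q[:,0],.5).round(1))
    for x in range(-44,6,6):
        g=q[(q[:,0]>=x)&(q[:,0]<x+6)]
        if len(g)>10: print('  x',x,'y',g[:,1].min().round(1),g[:,1].max().round(1),len(g))
cv2.imwrite('pics/al.png',cv2.resize(c['frame'][180:480,140:500],(720,600),interpolation=cv2.INTER_CUBIC))
E
python3 al.py
```

```text
platen xmin -44.2
  x -44 y -29.9 29.9 2149
  x -38 y -30.0 30.1 280
  x -32 y -29.9 30.2 272
  x -26 y -29.8 30.2 261
  x -20 y -29.9 30.2 250
  x -14 y -30.1 30.2 246
  x -8 y -30.1 30.0 243
  x -2 y -30.1 30.1 222
  x 4 y -29.5 30.3 209
plate xmin -40.1
  x -44 y -25.5 24.5 855
  x -38 y -25.6 24.5 1851
  x -32 y -25.6 24.5 1967
  x -26 y -25.6 24.6 1609
  x -20 y -25.6 24.5 1375
  x -14 y -25.7 24.5 1214
  x -8 y -25.7 24.4 721
  x -2 y -25.5 24.5 253
  x 4 y -25.6 24.6 118
```

View pics/al.png

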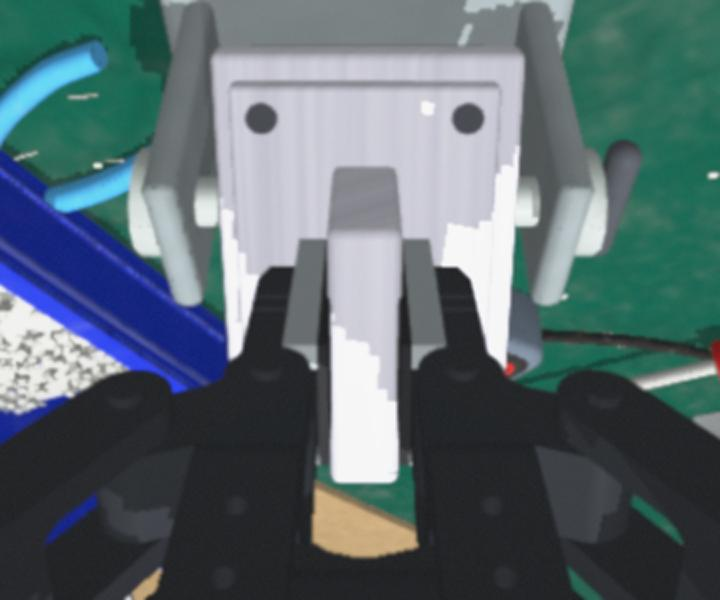

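Square within about 0.2°, and x is centred (margin about 4 mm); y is 0.5 mm off. I'll correct y and press.

>>> jog_arm(steps="0 0.0005 0.001 0 0 0 5; 0 0.0005 0.002 0 0 0 5; 0 0.0005 0.003 0 0 0 5; 0 0.0005 0.004 0 0 0 5; 0 0.0005 0.005 0 0 0 5; 0 0.0005 0.006 0 0 0 5; 0 0.0005 0.006 0 0 0 5")

```text
time_s: 10.05
ee_pos: [0.67, 0.008, 0.092]
eef_rot: [180.0, 27.0, -167.8]
ft_force: [-3.8, -0.5, 2.3]
opening: 0.127
finger_force: 60.4
```

```bash
python3 chk.py; python3 al.py|grep -E 'pl|x -38|x -8'
```

```text
10.45 [0.66998014 0.00799534 0.09199338] f [-3.9747546   0.45405143  3.23537919] fn 5.206281986976498 torque [0.03622051 1.34856198 0.14570449] 60.37259638309479
shift/1000 [-0.0007  0.     -0.0039] turn/45 [ 0.0002 -0.0015  0.0003] rows>= 0.1
shift/1000 [-0.0007  0.      0.0021] turn/45 [ 0.0002 -0.0015  0.0003] rows>= 0.0
scene {-9: 24, -8: 35, -7: 51, -6: 60, -5: 60, -4: 53, -3: 61, -2: 101, -1: 126, 0: 116, 1: 84, 2: 33, 3: 9, 4: 12, 5: 4, 6: 5, 7: 4, 8: 10, 9: 8, 10: 5, 11: 7, 12: 4, 13: 9}
side {-9: 43, -8: 34, -7: 32, -6: 53, -5: 94, -4: 74, -3: 34, -2: 39, -1: 64, 0: 171, 1: 194, 2: 49, 3: 17, 4: 13, 5: 17, 6: 6, 7: 22, 8: 17, 9: 14, 10: 13, 11: 17, 12: 13, 13: 12}
wrist {-9: 89, -8: 112, -7: 119, -6: 372, -5: 1955, -4: 2170, -3: 363, -2: 99, -1: 304, 0: 3332, 1: 5453, 2: 984, 3: 43, 4: 35, 5: 30, 6: 41, 7: 35, 8: 52, 9: 75, 10: 78, 11: 89, 12: 80, 13: 82}
platen xmin -40.2
  x -38 y -25.2 25.0 1632
  x -8 y -25.2 25.0 668
plate xmin -25.5
```

Pressed about 4 mm at 5.2 N, which matches the spring. 2 mm more.

>>> jog_arm(steps="0 0 0.001 0 0 0 5; 0 0 0.002 0 0 0 5; 0 0 0.002 0 0 0 5; 0 0 0.002 0 0 0 5")

```text
time_s: 11.1
ee_pos: [0.6709, 0.0082, 0.0902]
eef_rot: [180.0, 27.0, -167.8]
ft_force: [-5.1, 0.2, 4.5]
opening: 0.127
finger_force: 60.6
```

```bash
python3 chk.py; sed -i "s/('platen',-2,2),('plate',5.5,9)/('platen',-8,-4),('plate',-3,1.5)/" al.py; python3 al.py|grep -E 'pl|x -38|x -8'
```

```text
11.5 [0.67088402 0.00817784 0.09022413] f [-5.13618522  0.1616558   4.20300644] fn 6.612969254512945 torque [0.06255972 1.48810541 0.21118479] 60.61129689216614
shift/1000 [-0.0006  0.0001 -0.0059] turn/45 [ 0.0002 -0.0015  0.0002] rows>= 0.1
shift/1000 [-0.0007  0.0001  0.0001] turn/45 [ 0.0002 -0.0015  0.0002] rows>= 0.0
scene {-9: 54, -8: 64, -7: 51, -6: 53, -5: 51, -4: 107, -3: 133, -2: 112, -1: 82, 0: 40, 1: 14, 2: 2, 3: 9, 4: 5, 5: 10, 6: 4, 7: 6, 8: 8, 9: 6, 10: 6, 11: 6, 12: 4, 13: 3}
side {-9: 39, -8: 46, -7: 75, -6: 83, -5: 57, -4: 33, -3: 47, -2: 175, -1: 178, 0: 72, 1: 16, 2: 10, 3: 20, 4: 22, 5: 12, 6: 13, 7: 18, 8: 12, 9: 9, 10: 14, 11: 15, 12: 17, 13: 9}
wrist {-9: 114, -8: 313, -7: 1720, -6: 2343, -5: 495, -4: 114, -3: 258, -2: 2945, -1: 5709, 0: 1157, 1: 47, 2: 33, 3: 37, 4: 32, 5: 39, 6: 45, 7: 70, 8: 88, 9: 84, 10: 88, 11: 83, 12: 77, 13: 94}
platen xmin -44.2
  x -38 y -30.0 30.2 324
  x -8 y -30.1 30.3 273
plate xmin -40.1
  x -38 y -25.1 24.9 1871
  x -8 y -25.2 24.9 728
```

The platen is in about 6 mm at 6.6 N. The plate is flush (5 mm above the face), centred within about 0.3 mm, and still gripped. Handing in.

```bash
python3 -c "
from station import robot
print(robot.close_job())"
```

```text
the job is handed in; nothing more can be done
None
```

The job is handed in: the 80 × 50 mm plate is still gripped and held flush, square and centred within about 0.3 mm on stage_a (the unguarded stage), with the platen pressed in about 6 mm at 6.6 N; the clock stood at about 11.7 s at hand-in.

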